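# Vent three vacuum canisters in order

## Task

Let the air into three vacuum canisters for the tasting: with the fingers, gently push the white vent button in the lid well down, past half its travel, first on the yellow-lidded canister, then on the blue, then on the red. Do not drive it hard onto its stop; it stays down by itself. Leave the green and black canisters sealed, do not lift, shift or tip any canister, and do not disturb the cup, jar, marker or spoon.

Things in the scene. Friction and masses are not known exactly. Their poses are not given: they have to be found in the camera images.
- yellow_canister: Round vacuum canister, steel body with a yellow lid and yellow band, 80 mm in diameter, 95 mm high to the flat top of its lid; loose, about 0.6 kg, stands on the table. Origin at the centre of its underside, z up.
- yellow_vent (a point): Centre of the top face of the white vent button in the middle of the yellow lid; it moves down with the button. The button is a cylinder 28 mm in diameter that stands 20 mm above the lid when up and 4 mm above it at the end of its travel.
- yellow_button (a joint): Travel of the yellow canister's vent button in m: 0 is fully up, 0.016 is the end of its travel, a hard stop. At the start it is up or at most 0.0015 down. The force that moves it down rises steadily: 1 N at the start, 4 N at 0.008, 5.5 N at 0.012, 7 N at the end. It stays where it is pushed. 0.008 or more counts as down. A push of over 30 N on a canister or its button damages the valve.
- blue_canister: Round vacuum canister, steel body with a blue lid and blue band, 80 mm in diameter, 120 mm high to the flat top of its lid; loose, about 0.6 kg, stands on the table. Origin at the centre of its underside, z up.
- blue_vent (a point): Centre of the top face of the white vent button in the middle of the blue lid; it moves down with the button. The button is a cylinder 28 mm in diameter that stands 20 mm above the lid when up and 4 mm above it at the end of its travel.
- blue_button (a joint): Travel of the blue canister's vent button in m: 0 is fully up, 0.016 is the end of its travel, a hard stop. At the start it is up or at most 0.0015 down. The force that moves it down rises steadily: 1 N at the start, 4 N at 0.008, 5.5 N at 0.012, 7 N at the end. It stays where it is pushed. 0.008 or more counts as down. A push of over 30 N on a canister or its button damages the valve.
- red_canister: Round vacuum canister, steel body with a red lid and red band, 80 mm in diameter, 80 mm high to the flat top of its lid; loose, about 0.6 kg, stands on the table. Origin at the centre of its underside, z up.
- red_vent (a point): Centre of the top face of the white vent button in the middle of the red lid; it moves down with the button. The button is a cylinder 28 mm in diameter that stands 20 mm above the lid when up and 4 mm above it at the end of its travel.
- red_button (a joint): Travel of the red canister's vent button in m: 0 is fully up, 0.016 is the end of its travel, a hard stop. At the start it is up or at most 0.0015 down. The force that moves it down rises steadily: 1 N at the start, 4 N at 0.008, 5.5 N at 0.012, 7 N at the end. It stays where it is pushed. 0.008 or more counts as down. A push of over 30 N on a canister or its button damages the valve.
- green_canister: Round vacuum canister, steel body with a green lid and green band, 80 mm in diameter, 110 mm high to the flat top of its lid; loose, about 0.6 kg, stands on the table. Origin at the centre of its underside, z up.
- green_vent (a point): Centre of the top face of the white vent button in the middle of the green lid; it moves down with the button. The button is a cylinder 28 mm in diameter that stands 20 mm above the lid when up and 4 mm above it at the end of its travel.
- green_button (a joint): Travel of the green canister's vent button in m: 0 is fully up, 0.016 is the end of its travel, a hard stop. At the start it is up or at most 0.0015 down. The force that moves it down rises steadily: 1 N at the start, 4 N at 0.008, 5.5 N at 0.012, 7 N at the end. It stays where it is pushed. 0.008 or more counts as down. A push of over 30 N on a canister or its button damages the valve.
- black_canister: Round vacuum canister, steel body with a black lid and black band, 80 mm in diameter, 100 mm high to the flat top of its lid; loose, about 0.6 kg, stands on the table. Origin at the centre of its underside, z up.
- black_vent (a point): Centre of the top face of the white vent button in the middle of the black lid; it moves down with the button. The button is a cylinder 28 mm in diameter that stands 20 mm above the lid when up and 4 mm above it at the end of its travel.
- black_button (a joint): Travel of the black canister's vent button in m: 0 is fully up, 0.016 is the end of its travel, a hard stop. At the start it is up or at most 0.0015 down. The force that moves it down rises steadily: 1 N at the start, 4 N at 0.008, 5.5 N at 0.012, 7 N at the end. It stays where it is pushed. 0.008 or more counts as down. A push of over 30 N on a canister or its button damages the valve.
- tasting_cup: Empty paper tasting cup, 64 mm in diameter and 62 mm high, loose; origin at the centre of its underside.
- glass_jar: Empty open glass jar, 70 mm in diameter and 62 mm high, loose; origin at the centre of its underside.
- marker: Marker pen, white with a brown cap, lying on the table, 135 mm long and 13 mm thick, along its x axis; origin under its middle.
- spoon: Spoon with a wooden handle and a steel bowl, lying on the table, about 170 mm long, along its x axis; origin under its middle.
Things that resemble listed ones, but are neither listed nor needed, are in the scene too. Leave any orange or pink look-alike of the yellow_canister alone. What is shaped like the green_canister but orange is not meant.

How it is judged:
On the way, in this order (a step that is already met when the one before it is completed fails the run):
1. the yellow canister's vent button is pushed down (at least 8 of its 16 mm) (value of joint yellow_button above 0.008 m), for 0.1 s.
2. the blue canister's vent button is pushed down (at least 8 of its 16 mm) (value of joint blue_button above 0.008 m), for 0.1 s.
3. the red canister's vent button is pushed down (at least 8 of its 16 mm) (value of joint red_button above 0.008 m), for 0.1 s.
At the end, for the whole second after the job is handed in: The yellow, blue and red canisters' vent buttons are down by at least 8 of 16 mm; the green and black ones are still up (less than 3 mm down); all five canisters stand upright and at rest within 20 mm of where they were; cup, jar, marker and spoon are within 30 mm of where they were (value of joint each of yellow_button, blue_button, red_button above 0.008 m and value of joint each of green_button, black_button below 0.003 m and distance of each of yellow_canister, blue_canister, red_canister, green_canister, black_canister from where it was at the start of the episode below 0.02 m and angle between each of yellow_canister, blue_canister, red_canister, green_canister, black_canister's own z axis and vertical below 0.05 rad and linear speed of each of yellow_canister, blue_canister, red_canister, green_canister, black_canister below 0.01 m/s and distance of each of tasting_cup, glass_jar, marker, spoon from where it was at the start of the episode below 0.03 m); the robot touches nothing.
It fails at once if a button is pushed (over 3 mm) out of turn: blue before yellow is down, or red before yellow and blue are down ((value of joint blue_button above 0.003 m and value of joint yellow_button below 0.008 m) or (value of joint red_button above 0.003 m and value of joint any of yellow_button, blue_button below 0.008 m)).
It fails at once if the green or the black canister's button is pushed (over 3 mm) (value of joint any of green_button, black_button above 0.003 m).
It fails at once if a canister is lifted (8 mm), shifted (over 20 mm) or tipped (over 0.2 rad) (height (world z) of any of yellow_canister, blue_canister, red_canister, green_canister, black_canister above 0.008 m or distance of any of yellow_canister, blue_canister, red_canister, green_canister, black_canister from where it was at the start of the episode above 0.02 m or angle between any of yellow_canister, blue_canister, red_canister, green_canister, black_canister's own z axis and vertical above 0.2 rad).
It fails at once if the robot presses on a canister or its button with over 30 N (contact force between any of the fingers, the arm and yellow_canister above 30 N or contact force between any of the fingers, the arm and blue_canister above 30 N or contact force between any of the fingers, the arm and red_canister above 30 N or contact force between any of the fingers, the arm and green_canister above 30 N or contact force between any of the fingers, the arm and black_canister above 30 N).
It fails at once if the cup, jar, marker or spoon is disturbed (over 30 mm) (distance of any of tasting_cup, glass_jar, marker, spoon from where it was at the start of the episode above 0.03 m).
It also fails if it takes over 48 s, if anything falls off the work surface, if the arm or the gripper's body presses on something with over 40 N, if the wrist force passes 120 N, or if a joint passes its speed limit or range.

## Robot

A 6-joint arm with a two-finger parallel gripper is mounted at the origin on the work surface. World frame = base frame: x ahead of the robot, y to its left, z up, the work surface at z = 0. Lengths are in m, angles in rad, forces in N, time in s.
With the tool pointing down it reaches from about 0.425 to 0.95 m from the base axis. Payload 3.5 kg.
Tool frame: the origin (TCP) lies between the finger pads; the fingertips stand 14 mm ahead of it and the grasp point (between the pads) lies 5 mm behind it; z points along the fingers, y is the direction in which the jaws open and shut (so a half turn about z gives the same grasp; the last joint's range is limited). The gripper opens to 85 mm and grips with 20 to 120 N. Pads are 22 mm wide; open, the fingers measure 114 mm over their backs; the gripper's body (76 mm by 85 mm) begins 54 mm behind the grasp point. The pads swing forward as they close: fully open they stand 13 mm farther back than shut.
Start: joints at [1.103, 0.286, 1.577, -0, 1.279, -0.15], TCP at [0.211, 0.641, 0.245] pointing down, gripper open.
Joint ranges: [-2.77, 2.77], [-0.9, 2.22], [0.21, 2.48], [-1.53, 4.67], [0.24, 2.81], [-2.84, 2.84]. Speed limits (rad/s): [2.79, 2.79, 3.14, 3.14, 3.14, 3.14].

## Interface

Orientations are given as a unit quaternion [x, y, z, w].
In Python, from plant import ctrl gives the robot as it stands. The module is installed in compiled form; this text tells all that it offers.
- The arm moves only by the tool servo_tool, never from a script. Its argument "increments" is text: rows parted by semicolons, each of 7 numbers parted by spaces: the turn, a rotation vector about the tool's x, y, z in rad, then the shift along the tool's x, y, z in cm, then the finger opening in cm, from 0 to 8.54. In form: ax ay az dx dy dz claw; .... A call has 1 to 10 rows; each row is the pose to reach, as a shift and turn from the pose commanded when the call began, along the tool's axes at that moment; what a row does not reach only later rows make up. A row lasts 1/12 s, in which the tool goes at most 41.7 mm and 7.16 degrees, less where a joint would pass 70% of its speed; a pose out of reach is approached as far as the arm can. A call with a gripper value outside its range is refused whole. The fingers move at their own pace and stop on an object; "grip_force" is the grip in N (left out, the last holds). Time passes only in rows, so rows that repeat a pose let the fingers close. It gives the time, the measured TCP pose, the force and the opening at its end, in the units of the state.
- ctrl.get_state(): the state, without advancing time (a new reading comes with each control period).
- ctrl.read_camera(name): name is "scene" or "top" or "wrist"; returns (picture, depth): 384x512x3 uint8, red, green, blue; 384x512 float32, m along the optical axis (not along the pixel's ray), 0 where there is no reading.
- ctrl.camera_info(name): a dict with "camera_matrix" (3x3 intrinsics, pixels), "world_to_cam" (4x4, takes a point from world to camera coordinates). Camera axes: x right, y down, z forward; pixel columns grow to the right and rows downward; lengths in m; the calibration is good to about 2 mm. A picture is of the moment at which its call begins: read the wrist's pose just before it. camera_info takes no time and is no camera call; for the wrist camera it gives the pose at the moment of the call.
- ctrl.sign_off(): hands the job in, once; it reports no verdict.
The state is a dict: "time": time; "qpos": joint angles; "dq": joint speeds; "joint_efforts": joint torques, N m; "eef_pos": TCP position; "tcp_rot": TCP orientation; "contact_force": force on the tool from outside, world axes, zero at the start; "wrist_torque": the same for the moment, N m; "opening": opening from 0.0 (shut) to 1.0 (fully open).
Only numpy, scipy, OpenCV 4.12 (cv2) and the standard library are available. Lean on these libraries where they do the work, as an engineer would, in place of code of your own. Each camera call takes 0.05 s, during which the arm holds its last target.

## Working session

There is one attempt and no reset: what is moved stays moved. The work goes in short steps, Python scripts to look and compute and a tool call to move; the robot and the scene stay as the last step left them, time stands still between calls to the robot, and variables do not carry over. Pictures are saved under pics/ and viewed, and the job is handed in when it is done.

Besides the shell and the picture viewer there is one more tool, called by a JSON object that holds its "method" and its "body", one argument or row to a line. servo_tool: Moves the arm, as the interface text tells. Its arguments: {"type":"object","properties":{"increments":{"type":"string"},"grip_force":{"type":"number"}},"required":["increments"]}

```bash
mkdir -p pics
cat > h.py <<'E'
from plant import ctrl
import numpy as np, cv2
def grab(n):
    info=ctrl.camera_info(n); im,d=ctrl.read_camera(n); return im,d,np.array(info["camera_matrix"]),np.array(info["world_to_cam"])
def w(px,py,z,K,T):
    "pixel ->world at depth z"
    p=np.array([(px-K[0,2])*z/K[0,0],(py-K[1,2])*z/K[1,1],z,1]); return (np.linalg.inv(T)@p)[:3]
def cloud(d,K,T):
    v,u=np.mgrid[:d.shape[0],:d.shape[1]]
    P=np.stack([(u-K[0,2])*d/K[0,0],(v-K[1,2])*d/K[1,1],d,np.ones_like(d)],-1)
    return (P@np.linalg.inv(T).T)[...,:3]
E
python3 - <<'E'
from h import *
s=ctrl.get_state(); print({k:np.round(v,4) for k,v in s.items()})
for n in("scene","top"):
    im,d,K,T=grab(n); np.savez(n+"0.npz",im=im,d=d,K=K,T=T)
    cv2.imwrite(f"pics/{n}0.png",cv2.resize(im[:,:,::-1],(800,600),interpolation=cv2.INTER_CUBIC))
E
```

```text
{'time': np.float64(0.0), 'qpos': array([ 1.103 ,  0.2872,  1.5782,  0.    ,  1.2786, -0.15  ]), 'dq': array([ 0.0005, -0.0014,  0.0011, -0.0008, -0.0002, -0.0004]), 'joint_efforts': array([ 1.40000e-03, -4.05988e+01, -2.92628e+01, -1.00000e-04,
        5.90000e-03, -0.00000e+00]), 'eef_pos': array([0.2106, 0.6406, 0.2439]), 'tcp_rot': array([ 1.582e-01,  9.874e-01, -1.100e-03, -4.000e-04]), 'contact_force': array([ 0.1687,  0.6815, -0.8397]), 'wrist_torque': array([0.0493, 0.0137, 0.0015]), 'opening': np.float64(0.9996)}
```

View pics/top0.png

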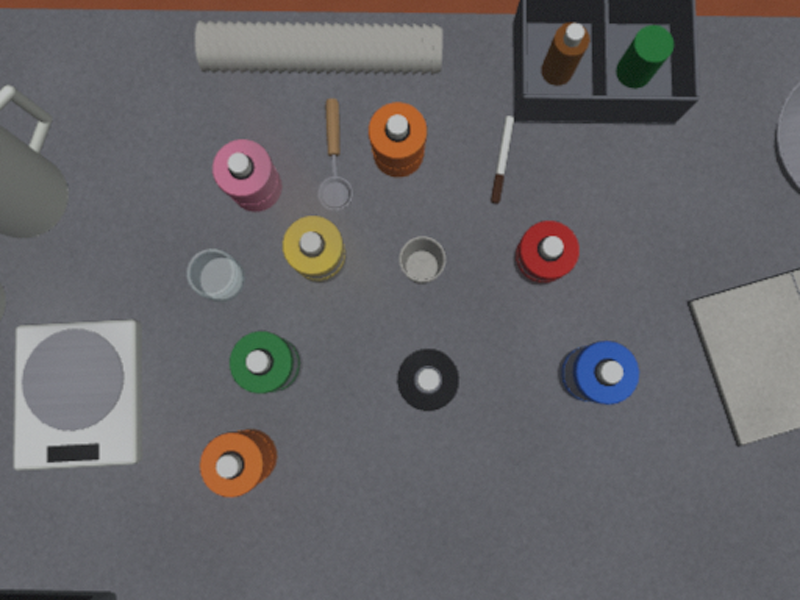

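View pics/scene0.png

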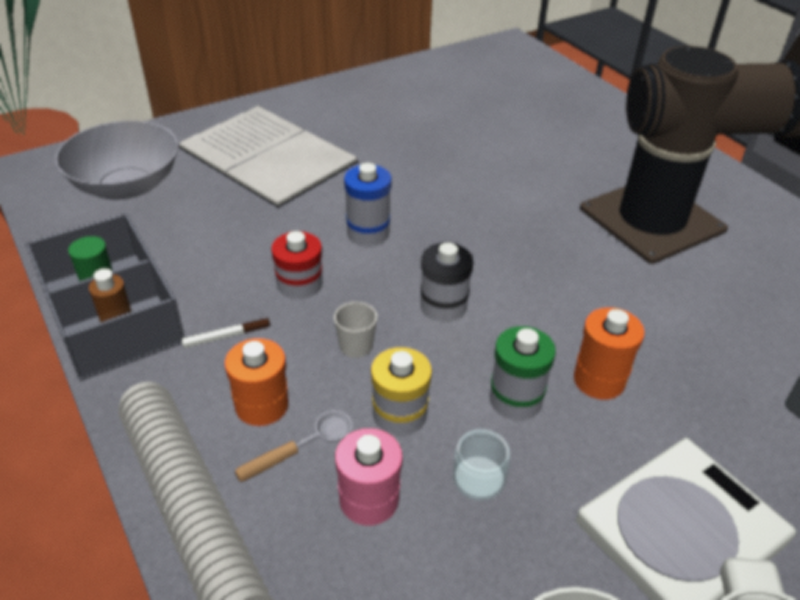

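The top view shows these lids and buttons (800x600 pixels):
- **Targets:** yellow (311,243), blue (611,373) and red (552,247).
- **Not to touch:** green (258,362) and black (428,379).
- **Could be confused with the targets:** orange (397,127), orange (229,466) and pink (239,166) look like yellow. The white-capped brown bottle (575,35) and the green can (655,45) are in the bin.

I choose by lid colour on a steel body. Next I measure the targets and check them in a close crop.

Run:
```python
from h import *
z=np.load("top0.npz"); im,d,K,T=z["im"],z["d"],z["K"],z["T"]
C=cloud(d,K,T); s=512/800
H={"yellow":.095,"blue":.12,"red":.08,"green":.11,"black":.1,"orangeA":.1,"orangeB":.1,"pink":.1}
for n,(u,v) in dict(yellow=(311,243),blue=(611,373),red=(552,247),green=(258,362),black=(428,379),orangeA=(397,127),orangeB=(229,466),pink=(239,166)).items():
    u,v=u*s,v*s
    P=C[int(v)-22:int(v)+23,int(u)-22:int(u)+23].reshape(-1,3)
    zt=np.median(C[int(v)-2:int(v)+3,int(u)-2:int(u)+3,2])
    b=P[np.abs(P[:,2]-zt)<.004]; 
    l=P[(np.abs(P[:,2]-(zt-.0195))<.004)]
    f=lambda q:np.round((q.min(0)+q.max(0))/2,4)
    print(n,"btn",np.round(b.mean(0),4),f(b),np.round(np.ptp(b,axis=0),3),len(b),"lid",f(l),np.round(np.median(l[:,2]),4),"exp",H[n], "R",np.round(np.hypot(*b.mean(0)[:2]),3))
a=im[130:280,150:420,::-1]; cv2.imwrite("pics/crop0.png",cv2.resize(a,None,fx=2.9,fy=2.9,interpolation=cv2.INTER_CUBIC))
```

```text
yellow btn [0.6354 0.1621 0.1132] [0.6354 0.1624 0.113 ] [0.026 0.027 0.007] 145 lid [0.6352 0.1619 0.0939] 0.0945 exp 0.095 R 0.656
blue btn [ 0.4733 -0.2171  0.1377] [ 0.4732 -0.2169  0.1379] [0.025 0.027 0.007] 162 lid [ 0.473  -0.2174  0.1182] 0.119 exp 0.12 R 0.521
red btn [ 0.6371 -0.1549  0.0982] [ 0.6376 -0.1549  0.0982] [0.026 0.027 0.008] 141 lid [ 0.6376 -0.1548  0.0788] 0.079 exp 0.08 R 0.656
green btn [0.4796 0.2211 0.1291] [0.4797 0.2213 0.129 ] [0.025 0.026 0.007] 159 lid [0.4788 0.2215 0.1097] 0.1097 exp 0.11 R 0.528
black btn [0.4606 0.0067 0.1181] [0.4602 0.0062 0.1179] [0.025 0.026 0.006] 153 lid [0.4606 0.0066 0.0991] 0.0994 exp 0.1 R 0.461
orangeA btn [0.7947 0.0517 0.1142] [0.7946 0.0522 0.1141] [0.028 0.025 0.007] 137 lid [0.795  0.0515 0.095 ] 0.0943 exp 0.1 R 0.796
orangeB btn [0.3506 0.252  0.1297] [0.3504 0.2519 0.1298] [0.027 0.026 0.007] 162 lid [0.3504 0.2523 0.1105] 0.1098 exp 0.1 R 0.432
pink btn [0.7398 0.2601 0.1144] [0.7403 0.2607 0.1145] [0.027 0.027 0.007] 142 lid [0.74   0.2609 0.0947] 0.0947 exp 0.1 R 0.784
```

View pics/crop0.png

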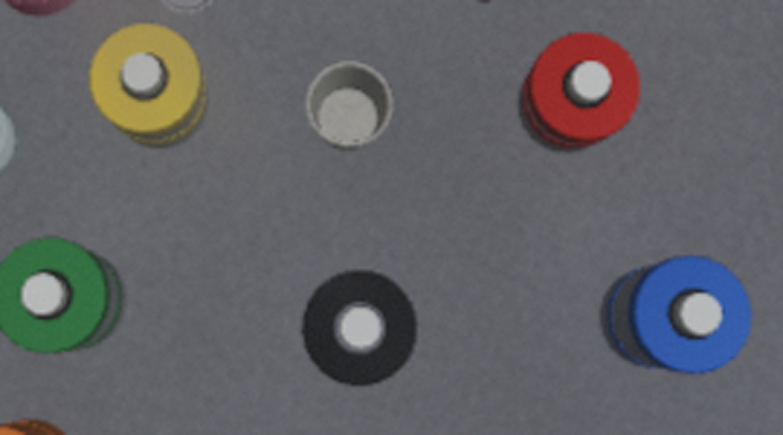

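```bash
cat >> h.py <<'E'
from scipy.spatial.transform import Rotation as Ro
def to(*t):
    s=ctrl.get_state(); R=Ro.from_quat(s["tcp_rot"])
    print("t",round(float(s["time"]),2),"pos",np.round(s["eef_pos"],4),"F",np.round(s["contact_force"],2),"op",round(float(s["opening"]),3))
    print("cm in tool axes",np.round(R.inv().apply(np.array(t)-s["eef_pos"])*100,2))
E
python3 -c "
from h import *
to(.6354,.1621,.244)"
```

```text
t 0.1 pos [0.2107 0.6407 0.2441] F [-0.57 -0.31  0.08] op 0.998
cm in tool axes [-55.3  -32.19   0.06]
```

{"method": "servo_tool", "body": {
  "increments": "0 0 0 -2 -1.2 0 6; 0 0 0 -5 -2.9 0 4; 0 0 0 -8 -4.7 0 2; 0 0 0 -11 -6.4 0 0; 0 0 0 -14 -8.2 0 0; 0 0 0 -17 -9.9 0 0; 0 0 0 -20 -11.7 0 0; 0 0 0 -23 -13.4 0 0; 0 0 0 -26 -15.1 0 0; 0 0 0 -28 -16.3 0 0",
  "grip_force": 20
}}

```text
time: 0.93
eef_pos: [0.4274, 0.3965, 0.2448]
tcp_rot: [0.159, 0.987, -0.001, -0.0]
contact_force: [-1.4, 0.8, 0.5]
opening: -0.001
```

{"method": "servo_tool", "body": {
  "increments": "0 0 0 -3 -1.7 0 0; 0 0 0 -6 -3.5 0 0; 0 0 0 -9 -5.2 0 0; 0 0 0 -12 -7 0 0; 0 0 0 -15 -8.7 0 0; 0 0 0 -18 -10.5 0 0; 0 0 0 -21 -12.2 0 0; 0 0 0 -24 -14 0 0; 0 0 0 -26 -15.1 0 0; 0 0 0 -27.3 -15.9 0 0"
}}

```text
time: 1.77
eef_pos: [0.6368, 0.1602, 0.2445]
tcp_rot: [0.159, 0.987, -0.0, -0.0]
contact_force: [0.2, -1.2, 0.5]
opening: 0.0
```

Run:
```python
from h import *
to(.6354,.1621,.145)
for n in("scene","wrist"):
    im,d,K,T=grab(n); cv2.imwrite(f"pics/{n}1.png",im[:,:,::-1])
s=ctrl.get_state();print(s["tcp_rot"],s["eef_pos"])
```

```text
t 1.77 pos [0.6368 0.1602 0.2445] F [ 0.18 -1.16  0.55] op 0.0
cm in tool axes [0.19 0.15 9.95]
[ 1.59673777e-01  9.87169680e-01 -2.22274690e-04 -5.09179969e-04] [0.63643731 0.16065101 0.24450769]
```

View pics/wrist1.png

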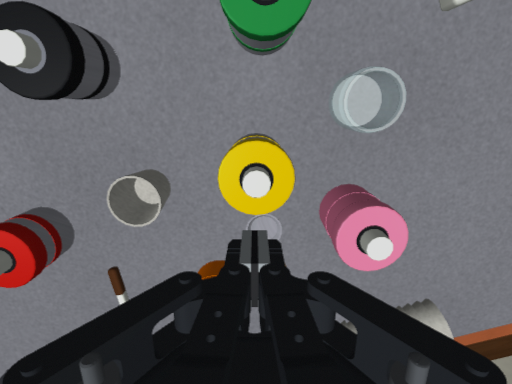

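View pics/scene1.png

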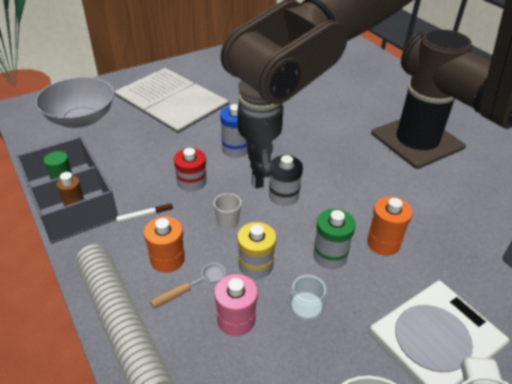

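{"method": "servo_tool", "body": {
  "increments": "0 0 0 0.1 0.12 2 0; 0 0 0 0.1 0.12 4.5 0; 0 0 0 0.1 0.12 7 0; 0 0 0 0.1 0.12 9 0; 0 0 0 0.1 0.12 10 0; 0 0 0 0.1 0.12 10 0; 0 0 0 0.1 0.12 10 0"
}}

```text
time: 2.45
eef_pos: [0.6344, 0.1649, 0.1454]
tcp_rot: [0.158, 0.987, 0.0, -0.0]
contact_force: [-0.4, 0.3, -0.2]
opening: 0.001
```

Run:
```python
from h import *
to(.6354,.1621,.117)
im,d,K,T=grab("wrist"); cv2.imwrite("pics/wrist2.png",im[:,:,::-1])
im,d,K,T=grab("scene"); cv2.imwrite("pics/scene2.png",cv2.resize(im[150:300,150:350,::-1],None,fx=3,fy=3))
```

```text
t 2.45 pos [0.6344 0.1649 0.1454] F [-0.38  0.27 -0.24] op 0.001
cm in tool axes [-0.18 -0.24  2.84]
```

View pics/wrist2.png

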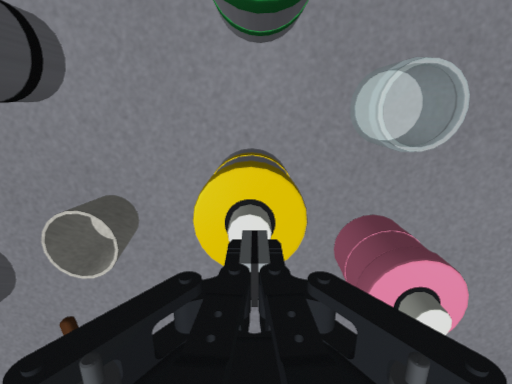

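View pics/scene2.png

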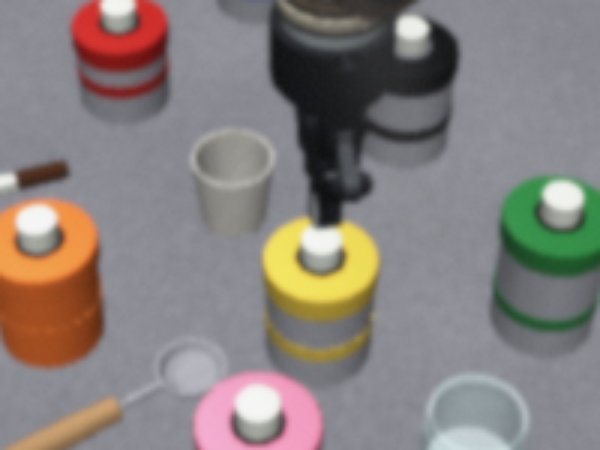

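Run:
```python
from h import *
to(.6354,.1621,.117)
```

```text
t 2.55 pos [0.6359 0.1646 0.1475] F [ 1.04 -0.1   0.68] op 0.001
cm in tool axes [-0.02 -0.26  3.04]
```

{"method": "servo_tool", "body": {
  "increments": "0 0 0 -0.05 -0.16 0.4 0; 0 0 0 -0.05 -0.16 0.8 0; 0 0 0 -0.05 -0.16 1.2 0; 0 0 0 -0.05 -0.16 1.6 0; 0 0 0 -0.05 -0.16 1.8 0; 0 0 0 -0.05 -0.16 2 0; 0 0 0 -0.05 -0.16 2 0; 0 0 0 -0.05 -0.16 2 0"
}}

```text
time: 3.22
eef_pos: [0.635, 0.1623, 0.1251]
tcp_rot: [0.158, 0.987, 0.0, -0.0]
contact_force: [0.5, 0.5, 0.4]
opening: 0.0
```

{"method": "servo_tool", "body": {
  "increments": "0 0 0 0 0 0 0"
}}

```text
time: 3.3
eef_pos: [0.635, 0.1623, 0.1252]
tcp_rot: [0.158, 0.987, 0.0, -0.0]
contact_force: [0.8, 0.3, 0.2]
opening: 0.004
```

{"method": "servo_tool", "body": {
  "increments": "0 0 0 0 0 0.2 0; 0 0 0 0 0 0.3 0; 0 0 0 0 0 0.3 0"
}}

```text
time: 3.55
eef_pos: [0.6353, 0.1623, 0.1227]
tcp_rot: [0.158, 0.987, 0.0, 0.0]
contact_force: [0.5, 0.6, 2.1]
opening: -0.005
```

{"method": "servo_tool", "body": {
  "increments": "0 0 0 0 0 0 0"
}}

```text
time: 3.63
eef_pos: [0.6352, 0.1624, 0.1227]
tcp_rot: [0.158, 0.987, 0.0, 0.0]
contact_force: [0.0, 0.2, 3.2]
opening: 0.0
```

{"method": "servo_tool", "body": {
  "increments": "0 0 0 0 0 0.2 0; 0 0 0 0 0 0.4 0; 0 0 0 0 0 0.4 0; 0 0 0 0 0 0.4 0"
}}

```text
time: 3.97
eef_pos: [0.6352, 0.1623, 0.1185]
tcp_rot: [0.158, 0.987, 0.0, 0.0]
contact_force: [0.7, -0.2, 3.6]
opening: 0.002
```

{"method": "servo_tool", "body": {
  "increments": "0 0 0 0 0 0 0; 0 0 0 0 0 0 0"
}}

```text
time: 4.13
eef_pos: [0.6352, 0.1623, 0.1184]
tcp_rot: [0.158, 0.987, 0.0, 0.0]
contact_force: [0.7, -0.5, 3.5]
opening: -0.003
```

{"method": "servo_tool", "body": {
  "increments": "0 0 0 0 0 0 0"
}}

```text
time: 4.22
eef_pos: [0.6352, 0.1623, 0.1185]
tcp_rot: [0.158, 0.987, 0.0, 0.0]
contact_force: [0.3, 0.4, 3.3]
opening: 0.002
```

Run:
```python
from h import *
im,d,K,T=grab("scene"); cv2.imwrite("pics/scene3.png",cv2.resize(im[150:300,150:350,::-1],None,fx=3,fy=3))
```

```text
(no output)
```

View pics/scene3.png

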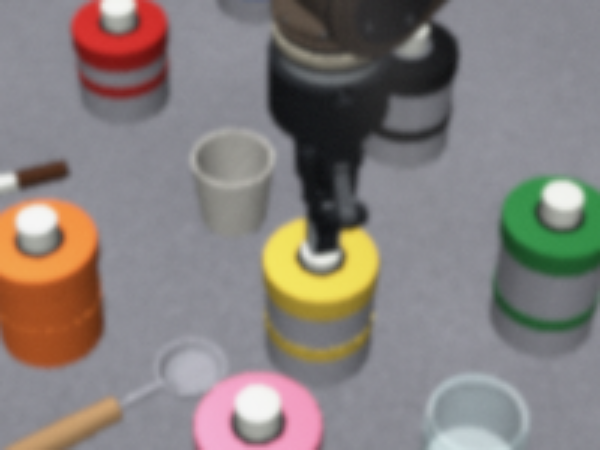

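{"method": "servo_tool", "body": {
  "increments": "0 0 0 0 0 0.1 0; 0 0 0 0 0 0.2 0; 0 0 0 0 0 0.2 0"
}}

```text
time: 4.52
eef_pos: [0.6352, 0.1623, 0.1167]
tcp_rot: [0.158, 0.987, 0.0, 0.0]
contact_force: [-0.8, 0.4, 4.7]
opening: -0.003
```

{"method": "servo_tool", "body": {
  "increments": "0 0 0 0 0 0 0; 0 0 0 0 0 0 0"
}}

```text
time: 4.68
eef_pos: [0.6352, 0.1623, 0.1167]
tcp_rot: [0.158, 0.987, 0.0, 0.0]
contact_force: [-0.3, 0.4, 4.5]
opening: -0.003
```

{"method": "servo_tool", "body": {
  "increments": "0 0 0 0 0 0 0"
}}

```text
time: 4.77
eef_pos: [0.6352, 0.1623, 0.1167]
tcp_rot: [0.158, 0.987, 0.0, 0.0]
contact_force: [-0.3, 0.1, 4.9]
opening: -0.003
```

{"method": "servo_tool", "body": {
  "increments": "0 0 0 0 0 -0.5 0; 0 0 0 0 0 -2 0; 0 0 0 0 0 -4 0; 0 0 0 0 0 -7 0; 0 0 0 0 0 -10 0; 0 0 0 0 0 -12 0; 0 0 0 0 0 -12.5 0; 0 0 0 0 0 -12.5 0; 0 0 0 0 0 -12.5 0"
}}

```text
time: 5.52
eef_pos: [0.6343, 0.1622, 0.2402]
tcp_rot: [0.158, 0.987, -0.0, -0.001]
contact_force: [0.4, -0.8, -0.8]
opening: 0.001
```

```bash
cat >> h.py <<'E'
def heights(nm,cx,cy):
    im,d,K,T=grab("wrist"); cv2.imwrite(f"pics/{nm}.png",im[:,:,::-1])
    C=cloud(d,K,T); r=np.hypot(C[...,0]-cx,C[...,1]-cy); ok=d>0
    for lo,hi,l in((0,.010,"btn"),(.02,.036,"lid")):
        q=C[ok&(r>=lo)&(r<hi)]; q=q[q[:,2]>.05]; q=q[q[:,2]<.16]
        print(l,len(q),np.round(np.percentile(q[:,2],[10,50,90]),4))
E
python3 - <<'E'
from h import *
heights("wrist4",.6354,.1621)
to(.4733,-.2171,.241)
E
```

```text
btn 310 [0.1008 0.1016 0.1025]
lid 2652 [0.0933 0.0942 0.0951]
t 5.57 pos [0.6338 0.1621 0.239 ] F [-0.5  -0.01 -0.46] op -0.003
cm in tool axes [  3.4  -41.04  -0.12]
```

View pics/wrist4.png

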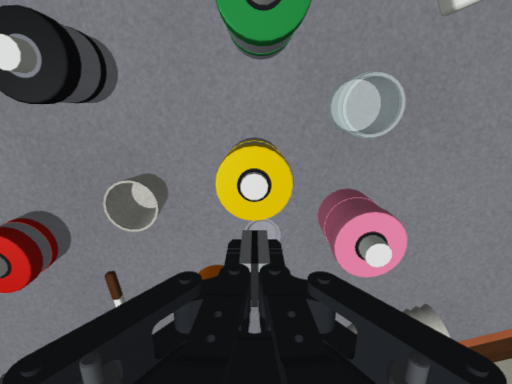

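The yellow button is 7.4 mm above its lid in the wrist picture (254,186), so it is about 12.6 mm down, clear of the stop. Next is blue.

{"method": "servo_tool", "body": {
  "increments": "0 0 0 0.2 -2 0 0; 0 0 0 0.4 -5 0 0; 0 0 0 0.7 -8 0 0; 0 0 0 0.9 -11 0 0; 0 0 0 1.2 -14 0 0; 0 0 0 1.5 -17 0 0; 0 0 0 1.7 -20 0 0; 0 0 0 2 -23 0 0; 0 0 0 2.2 -26 0 0; 0 0 0 2.5 -29 0 0"
}}

```text
time: 6.4
eef_pos: [0.5187, -0.1061, 0.2386]
tcp_rot: [0.158, 0.987, 0.001, -0.002]
contact_force: [0.9, -0.1, 0.2]
opening: -0.002
```

{"method": "servo_tool", "body": {
  "increments": "0 0 0 0.2 -3 0 0; 0 0 0 0.5 -6 0 0; 0 0 0 0.7 -9 0 0; 0 0 0 0.9 -11 0 0; 0 0 0 1 -12.1 0 0; 0 0 0 1 -12.1 0 0; 0 0 0 1 -12.1 0 0; 0 0 0 1 -12.1 0 0; 0 0 0 1 -12.1 0 0; 0 0 0 1 -12.1 0 0"
}}

```text
time: 7.23
eef_pos: [0.4737, -0.2161, 0.2412]
tcp_rot: [0.157, 0.988, 0.0, -0.0]
contact_force: [0.5, 1.5, -0.4]
opening: 0.001
```

Run:
```python
from h import *
to(.4733,-.2171,.16)
heights("wrist5",.4733,-.2171)
to(.4733,-.2171,.16)
```

```text
t 7.23 pos [ 0.4737 -0.2161  0.2412] F [ 0.47  1.45 -0.42] op 0.001
cm in tool axes [ 0.01 -0.11  8.12]
btn 399 [0.1373 0.138  0.1388]
lid 3122 [0.1184 0.1192 0.12  ]
t 7.28 pos [ 0.4737 -0.2162  0.2413] F [ 0.43  0.73 -0.07] op 0.003
cm in tool axes [ 0.01 -0.09  8.13]
```

View pics/wrist5.png

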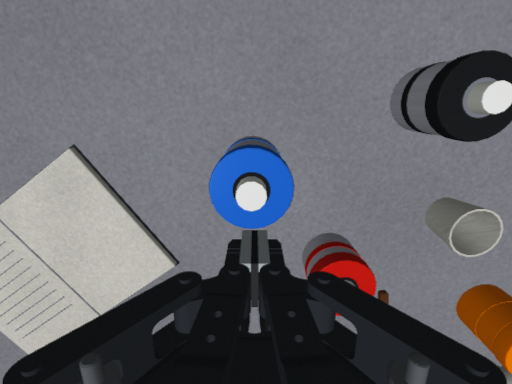

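The blue button at (251,193) is directly below the fingers and the measurements agree. I descend.

{"method": "servo_tool", "body": {
  "increments": "0 0 0 0 -0.1 2 0; 0 0 0 0 -0.1 4 0; 0 0 0 0 -0.1 6 0; 0 0 0 0 -0.1 7.5 0; 0 0 0 0 -0.1 8 0; 0 0 0 0 -0.1 8 0; 0 0 0 0 -0.1 8 0; 0 0 0 0 -0.1 8 0"
}}

```text
time: 7.95
eef_pos: [0.4739, -0.2185, 0.1628]
tcp_rot: [0.158, 0.987, -0.001, 0.001]
contact_force: [0.4, -0.4, 0.1]
opening: 0.001
```

{"method": "servo_tool", "body": {
  "increments": "0 0 0 0 0 0.3 0; 0 0 0 0 0 0.5 0; 0 0 0 0 0 0.7 0; 0 0 0 0 0 0.9 0; 0 0 0 0 0 1.1 0; 0 0 0 0 0 1.1 0; 0 0 0 0 0 1.1 0"
}}

```text
time: 8.53
eef_pos: [0.4729, -0.2181, 0.1502]
tcp_rot: [0.158, 0.987, 0.0, -0.0]
contact_force: [-0.0, -0.3, 0.0]
opening: -0.0
```

{"method": "servo_tool", "body": {
  "increments": "0 0 0 0 0 0 0"
}}

```text
time: 8.62
eef_pos: [0.4729, -0.2181, 0.1502]
tcp_rot: [0.158, 0.987, 0.0, -0.0]
contact_force: [-0.2, -0.0, 0.9]
opening: -0.002
```

{"method": "servo_tool", "body": {
  "increments": "0 0 0 0 0 0.2 0; 0 0 0 0 0 0.4 0; 0 0 0 0 0 0.5 0; 0 0 0 0 0 0.5 0; 0 0 0 0 0 0.5 0"
}}

```text
time: 9.03
eef_pos: [0.473, -0.2181, 0.1454]
tcp_rot: [0.158, 0.987, 0.0, -0.0]
contact_force: [-1.6, 0.6, 2.9]
opening: 0.001
```

{"method": "servo_tool", "body": {
  "increments": "0 0 0 0 0 0.1 0; 0 0 0 0 0 0.2 0; 0 0 0 0 0 0.3 0; 0 0 0 0 0 0.35 0; 0 0 0 0 0 0.35 0; 0 0 0 0 0 0.35 0"
}}

```text
time: 9.53
eef_pos: [0.473, -0.2182, 0.142]
tcp_rot: [0.158, 0.987, -0.0, 0.0]
contact_force: [-2.0, 0.3, 4.7]
opening: 0.0
```

{"method": "servo_tool", "body": {
  "increments": "0 0 0 0 0 0 0"
}}

```text
time: 9.62
eef_pos: [0.473, -0.2181, 0.1419]
tcp_rot: [0.158, 0.987, -0.0, -0.0]
contact_force: [-1.7, 1.1, 4.8]
opening: -0.001
```

Blue reads the same as yellow did: 4.7 N with the fingertip 8 mm above the lid. I lift and check.

{"method": "servo_tool", "body": {
  "increments": "0 0 0 0 0 -0.5 0; 0 0 0 0 0 -2 0; 0 0 0 0 0 -4 0; 0 0 0 0 0 -7 0; 0 0 0 0 0 -9 0; 0 0 0 0 0 -10 0; 0 0 0 0 0 -10 0; 0 0 0 0 0 -10 0; 0 0 0 0 0 -10 0"
}}

```text
time: 10.37
eef_pos: [0.4722, -0.2176, 0.2397]
tcp_rot: [0.158, 0.987, 0.001, -0.001]
contact_force: [-0.6, 0.3, -0.5]
opening: 0.003
```

Run:
```python
from h import *
heights("wrist6",.4733,-.2171)
to(.6373,-.1549,.242)
```

```text
btn 370 [0.1262 0.1271 0.1279]
lid 3151 [0.1184 0.1192 0.12  ]
t 10.42 pos [ 0.4721 -0.2175  0.2395] F [-0.03 -0.41 -0.31] op -0.001
cm in tool axes [-13.73  11.11  -0.29]
```

View pics/wrist6.png

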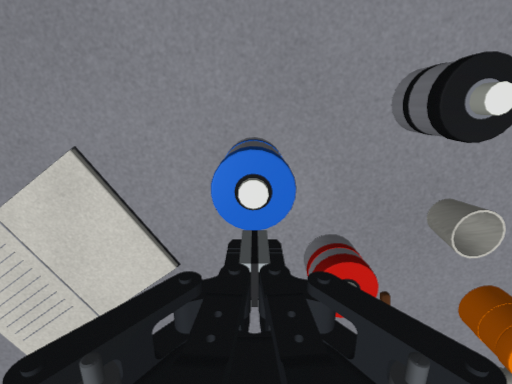

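The blue button at (254,193) is 7.9 mm above its lid, so it is about 12 mm down, and the canister has not moved. Next is red.

{"method": "servo_tool", "body": {
  "increments": "0 0 0 -1.5 1.2 0 0; 0 0 0 -3.7 3 0 0; 0 0 0 -6 4.9 0 0; 0 0 0 -8.5 6.9 0 0; 0 0 0 -11 8.9 0 0; 0 0 0 -12.8 10.4 0 0; 0 0 0 -13.7 11.1 0 0; 0 0 0 -13.7 11.1 0 0; 0 0 0 -13.7 11.1 0 0; 0 0 0 -13.7 11.1 0 0"
}}

```text
time: 11.25
eef_pos: [0.6366, -0.1559, 0.241]
tcp_rot: [0.159, 0.987, -0.0, -0.001]
contact_force: [-1.3, 0.1, -0.2]
opening: 0.0
```

{"method": "servo_tool", "body": {
  "increments": "0 0 0 0 0 0 0; 0 0 0 0 0 0 0; 0 0 0 0 0 0 0"
}}

```text
time: 11.5
eef_pos: [0.6372, -0.1561, 0.2422]
tcp_rot: [0.159, 0.987, -0.0, 0.0]
contact_force: [0.3, -0.3, -0.4]
opening: 0.001
```

Run:
```python
from h import *
to(.6373,-.1549,.122)
heights("wrist7",.6373,-.1549)
to(.6373,-.1549,.122)
```

```text
t 11.5 pos [ 0.6372 -0.1561  0.2422] F [ 0.31 -0.33 -0.35] op 0.001
cm in tool axes [ 0.03  0.12 12.02]
btn 304 [0.0974 0.0982 0.099 ]
lid 2375 [0.0783 0.0792 0.0801]
t 11.55 pos [ 0.6373 -0.156   0.2422] F [-0.79 -0.91  0.16] op -0.001
cm in tool axes [ 0.04  0.1  12.02]
```

View pics/wrist7.png

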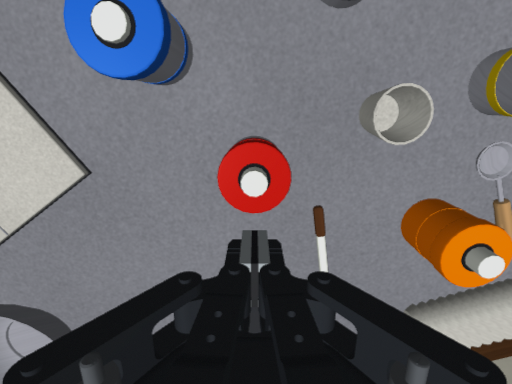

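The red button at (254,183) is directly below the fingers. I descend.

{"method": "servo_tool", "body": {
  "increments": "0 0 0 0 0.1 2 0; 0 0 0 0 0.1 5 0; 0 0 0 0 0.1 8 0; 0 0 0 0 0.1 10.5 0; 0 0 0 0 0.1 11.7 0; 0 0 0 0 0.1 12 0; 0 0 0 0 0.1 12 0; 0 0 0 0 0.1 12 0; 0 0 0 0 0.1 12 0"
}}

```text
time: 12.3
eef_pos: [0.6396, -0.1552, 0.1245]
tcp_rot: [0.158, 0.987, -0.001, 0.002]
contact_force: [0.2, 0.3, -0.3]
opening: -0.005
```

{"method": "servo_tool", "body": {
  "increments": "0 0 0 0 0 0.3 0; 0 0 0 0 0 0.5 0; 0 0 0 0 0 0.7 0; 0 0 0 0 0 0.9 0; 0 0 0 0 0 1.1 0; 0 0 0 0 0 1.1 0; 0 0 0 0 0 1.1 0"
}}

```text
time: 12.88
eef_pos: [0.638, -0.1545, 0.1106]
tcp_rot: [0.158, 0.987, 0.0, -0.0]
contact_force: [0.1, -0.6, -0.6]
opening: -0.006
```

{"method": "servo_tool", "body": {
  "increments": "0 0 0 0 0 0.2 0; 0 0 0 0 0 0.4 0; 0 0 0 0 0 0.5 0; 0 0 0 0 0 0.5 0; 0 0 0 0 0 0.5 0"
}}

```text
time: 13.3
eef_pos: [0.6381, -0.1546, 0.1059]
tcp_rot: [0.158, 0.987, -0.0, -0.0]
contact_force: [-0.5, -0.2, 3.0]
opening: 0.001
```

{"method": "servo_tool", "body": {
  "increments": "0 0 0 0 0 0.1 0; 0 0 0 0 0 0.2 0; 0 0 0 0 0 0.3 0; 0 0 0 0 0 0.4 0; 0 0 0 0 0 0.4 0; 0 0 0 0 0 0.4 0; 0 0 0 0 0 0.4 0"
}}

```text
time: 13.88
eef_pos: [0.6381, -0.1545, 0.1019]
tcp_rot: [0.158, 0.987, -0.0, 0.0]
contact_force: [-2.3, 1.6, 4.8]
opening: -0.001
```

{"method": "servo_tool", "body": {
  "increments": "0 0 0 0 0 -0.5 0; 0 0 0 0 0 -2 0; 0 0 0 0 0 -4 0; 0 0 0 0 0 -7 0; 0 0 0 0 0 -10 0; 0 0 0 0 0 -13 0; 0 0 0 0 0 -14 0; 0 0 0 0 0 -14 0; 0 0 0 0 0 -14 0"
}}

```text
time: 14.63
eef_pos: [0.6381, -0.1546, 0.2418]
tcp_rot: [0.158, 0.987, -0.0, 0.0]
contact_force: [-0.2, -0.1, -1.2]
opening: -0.003
```

Run:
```python
from h import *
heights("wrist8",.6373,-.1549)
to(.6373,-.1549,.242)
z=np.load("scene0.npz")
im,d,K,T=grab("scene"); cv2.imwrite("pics/scene8.png",cv2.resize(im[:,:,::-1],(800,600)))
```

```text
btn 281 [0.086  0.087  0.0879]
lid 2395 [0.0783 0.0792 0.0801]
t 14.68 pos [ 0.6373 -0.1543  0.2399] F [-0.42 -0.14 -0.4 ] op 0.001
cm in tool axes [-0.02 -0.06 -0.21]
```

View pics/wrist8.png

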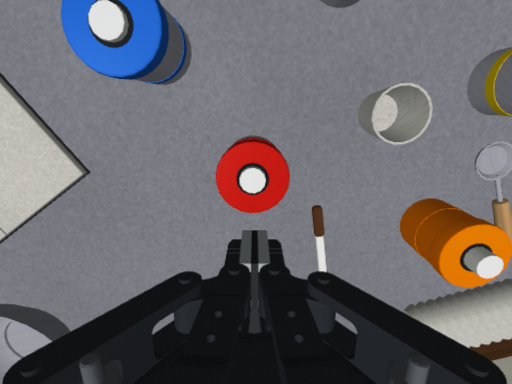

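View pics/scene8.png

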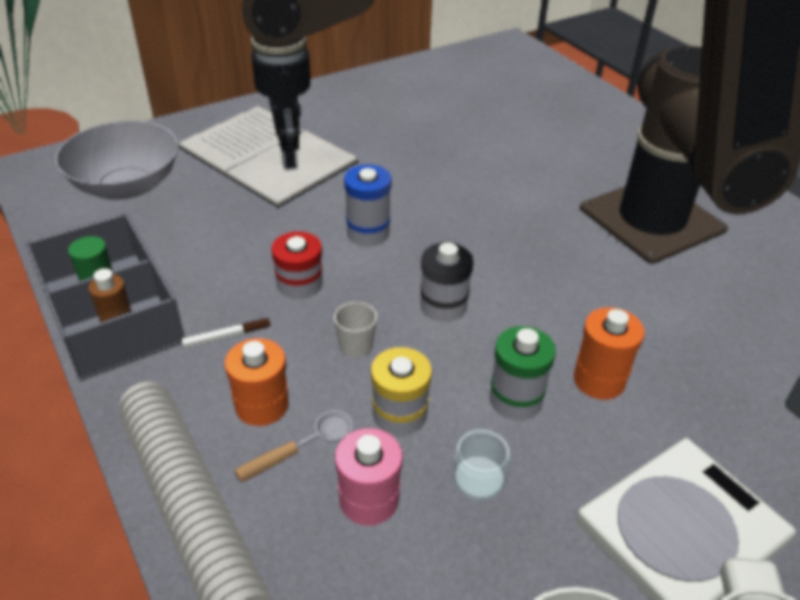

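The red button is 7.8 mm above its lid, so it is about 12 mm down. In the scene view, yellow (401,367), blue (368,175) and red (296,243) are low, green and black are still up, and nothing else has moved. The arm is clear, so I hand in.

```bash
python3 -c "
from h import *
print(ctrl.sign_off())"
```

```text
the job is handed in; nothing more can be done
None
```

I pushed the vent buttons down with the shut fingers in the order yellow, blue, red, then lifted clear and handed the job in at about 14.7 s. No verdict was reported.

- **Buttons down:** after each push the wrist depth put the button 7.4 mm (yellow), 7.9 mm (blue) and 7.8 mm (red) above its lid. That is about 12 mm of the 16 mm travel in each case, short of the stop. The vertical push force in the readings stayed under 5 N.
- **Everything else:** the last scene picture shows the green and black buttons still up, and the canisters, cup, jar, marker and spoon looking where they were. I judged that by eye and did not measure it. The arm was clear of everything, with the fingertips about 0.14 m above the red button.
- **Disagreement:** during the pushes the force reading was about 1 N lower than the given spring curve for the depth reached, so I went by geometry and depth. The pose readings wandered by up to about 3 mm while the arm was settling.

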